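# Line up the specimen mounts and hold the cam lift at its top

## Robot

A 6-joint arm with a two-finger parallel gripper is mounted at the origin on the work surface. World frame = base frame: x ahead of the robot, y to its left, z up, the work surface at z = 0. Lengths are in m, angles in rad, forces in N, time in s.
With the tool pointing down it reaches from about 0.35 to 0.975 m from the base axis. Payload 4.9 kg.
Tool frame: the origin (TCP) lies midway between the tips of the shut fingers; the grasp point (between the pads) lies 19 mm behind it; z points along the fingers, y is the line along which they close (so a half turn about z gives the same grasp; the last joint's range is limited). The gripper opens to 85 mm and grips with 20 to 120 N. Pads are 22 mm wide; open, the fingers measure 114 mm over their backs; the gripper's body (76 mm by 85 mm) begins 54 mm behind the grasp point. The pads swing forward as they close: fully open they stand 13 mm farther back than shut.
Start: joints at [0.992, 0.053, 1.613, -0, 1.476, -0.119], TCP at [0.277, 0.56, 0.231] pointing down, gripper open.
Joint ranges: [-3.01, 3.01], [-1.01, 2.22], [0.06, 2.58], [-1.02, 4.17], [0.09, 2.62], [-3.14, 3.14]. Speed limits (rad/s): [2.57, 2.57, 3.14, 3.14, 3.14, 3.14].

## Interface

Orientations are given as a unit quaternion [w, x, y, z].
In Python, from plant import manip gives the robot as it stands.
- The arm moves only by the shell command python3 shift.py 'ROWS'. ROWS is a JSON list of rows, 1 to 5 of them, each of 7 numbers: the opening from 0.0 (shut) to 1.0 (fully open), then dx, dy, dz in m, then a rotation vector rx, ry, rz in rad; each row shifts and turns the commanded pose from where the row before left it, along the tool's axes as they then stand; what a row does not reach is not made up. A row lasts 1/8 s, in which the tool goes at most 0.0625 m and 0.188 rad, less where a joint would pass 70% of its speed; a pose out of reach is approached as far as the arm can. The fingers move at their own pace and stop on an object; the grip force is fixed at half the most. Time passes only in rows, so rows that do not move let the fingers close. It prints the time, the measured TCP pose, the force, the opening and the grip force at its end.
- manip.state(): the state, without advancing time (a new reading comes with each control period).
- manip.grab_frame(name): name is "scene" or "top"; returns the picture (384x512x3 uint8, red, green, blue); there is no depth.
- manip.camera_params(name): a dict with "intrinsics" (3x3 intrinsics, pixels), "xyz" and "orientation" of the camera in the world. Camera axes: x right, y down, z forward; pixel columns grow to the right and rows downward; lengths in m; the calibration is good to about 2 mm. A picture is of the moment at which its call begins. camera_params takes no time and is no camera call.
- manip.job_done(): hands the job in; it is judged then, once.
The state is a dict: "time": time; "joint_pos": joint angles; "joint_vel": joint speeds; "joint_efforts": joint torques, N m; "tool_pos": TCP position; "tool_rot": TCP orientation; "contact_force": force on the tool from outside, world axes, zero at the start; "ft_torque": the same for the moment, N m; "gripper_width": opening from 0.0 (shut) to 1.0 (fully open); "grasp_force": force on a finger pad.
Only numpy, scipy, OpenCV 4.12 (cv2) and the standard library are available. Lean on these libraries where they do the work, as an engineer would, in place of code of your own. Each camera call takes 0.05 s, during which the arm holds its last target. There are 200 camera calls.

## Task

On the specimen lift stage, push the three resin mounts into one straight closed-up row in the corner of the plate: backs flat against the dark back rail, touching side by side, the first one against the end stop. Then swing the cam lever up by its red grip to the highest point of its lift, where it stands straight up, and hold it there for the inspection camera with the row still in place: finish while holding, because the lever springs back when let go. Leave the loupe, the sample jar and the mouse where they are.

Things in the scene. Friction and masses are not known exactly. Their poses are not given: they have to be found in the camera images.
- row_corner (a point): Corner on the lowered plate's top (88 mm above the bench) where the inner faces of back rail and end stop meet; fixed to the base, does not rise. x points to the back rail (away from the robot), y along the rail from the end stop to the plate's open left end, z up. Rail face is x = 0, end stop face y = 0; a mount in the row is centred at x = -20 mm, y = 20, 60 or 100 mm
- stage: White base of the lift stage, 170 x 310 x 14 mm, fixed to the bench; place and yaw vary. Origin at the centre of its underside, axes as row_corner's. Over it the aluminium lift plate: bare top x -70 to 55 mm, y -125 to 140 mm, open at front and left. Dark steel back rail (x 55 to 67 mm) and end stop (y -137 to -125 mm), both 12 mm high
- lever_shaft (a point): Point on the axis of the cam lever's level shaft, 50 mm above the bench, level with the middle of the red grip, 55 mm to the right of the plate's edge; axes as row_corner's. The shaft runs along y and the lever swings in the x-z plane, the grip's axis 100 mm from this point
- mount_green: one of three square resin specimen mounts, 40 x 40 x 24 mm high, about 70 g, green with a small polished steel inset in its top; lies loose on the lift plate, the order varies; origin at the centre of its underside, z up, x and y square to its sides
- mount_orange: one of three square resin specimen mounts, 40 x 40 x 24 mm high, about 70 g, orange with a small polished brass inset in its top; lies loose on the lift plate, the order varies; origin at the centre of its underside, z up, x and y square to its sides
- mount_blue: one of three square resin specimen mounts, 40 x 40 x 24 mm high, about 70 g, blue with a small polished steel inset in its top; lies loose on the lift plate, the order varies; origin at the centre of its underside, z up, x and y square to its sides
- cam_lever (a joint): Turn of the lever, rad. 0: rest stop, lever pointing forward to the robot, 10 degrees above level. Grows as it swings up and back; 1.40: straight up; 2.1: far stop. Its eccentric lifts the plate and what lies on it, by 11.6 mm at 1.40, the highest point; beyond, the plate sinks again. A spring returns it to rest; lifting or holding takes about 5 N at the grip
- handle: Red cylindrical grip of the lever, 24 mm across, 54 mm long, lying level along the shaft's direction, outboard (right) of the lever's 10 mm steel arm, whose middle is 34 mm from the grip's middle; spins freely on its pin. Origin at its middle, y along it to the left; 67 mm above the bench at rest, 150 mm upright. Free in front, behind and to the right
- loupe: bystander: black loupe, 38 mm across, 40 mm high, standing on the bench, origin at the centre of its underside
- sample_jar: bystander: amber jar with a white cap, 48 mm across, 62 mm high, standing on the bench, origin at the centre of its underside
- mouse: bystander: black computer mouse, 105 x 60 x 33 mm, on the bench, origin at the centre of its underside

How it is judged:
On the way, in this order (a step that is already met when the one before it is completed fails the run):
1. the three mounts stand in a closed row in the rail corner, plate still down (x of mount_green in the frame of row_corner between -0.024 and -0.017 m and y of mount_green in the frame of row_corner between 0.017 and 0.106 m and (angle between the x axis of mount_green and the x axis of row_corner, either way round below 0.1 rad or angle between the y axis of mount_green and the x axis of row_corner, either way round below 0.1 rad) and angle between each of mount_green, mount_orange, mount_blue's own z axis and vertical below 0.05 rad and x of mount_orange in the frame of row_corner between -0.024 and -0.017 m and y of mount_orange in the frame of row_corner between 0.017 and 0.106 m and (angle between the x axis of mount_orange and the x axis of row_corner, either way round below 0.1 rad or angle between the y axis of mount_orange and the x axis of row_corner, either way round below 0.1 rad) and x of mount_blue in the frame of row_corner between -0.024 and -0.017 m and y of mount_blue in the frame of row_corner between 0.017 and 0.106 m and (angle between the x axis of mount_blue and the x axis of row_corner, either way round below 0.1 rad or angle between the y axis of mount_blue and the x axis of row_corner, either way round below 0.1 rad) and z of each of mount_green, mount_orange, mount_blue in the frame of row_corner below 0.003 m and value of joint cam_lever below 0.2 rad), for 0.2 s.
2. the lever is held at the highest point of its lift, the row riding on the plate (x of mount_green in the frame of row_corner between -0.024 and -0.017 m and y of mount_green in the frame of row_corner between 0.017 and 0.106 m and (angle between the x axis of mount_green and the x axis of row_corner, either way round below 0.1 rad or angle between the y axis of mount_green and the x axis of row_corner, either way round below 0.1 rad) and angle between each of mount_green, mount_orange, mount_blue's own z axis and vertical below 0.05 rad and x of mount_orange in the frame of row_corner between -0.024 and -0.017 m and y of mount_orange in the frame of row_corner between 0.017 and 0.106 m and (angle between the x axis of mount_orange and the x axis of row_corner, either way round below 0.1 rad or angle between the y axis of mount_orange and the x axis of row_corner, either way round below 0.1 rad) and x of mount_blue in the frame of row_corner between -0.024 and -0.017 m and y of mount_blue in the frame of row_corner between 0.017 and 0.106 m and (angle between the x axis of mount_blue and the x axis of row_corner, either way round below 0.1 rad or angle between the y axis of mount_blue and the x axis of row_corner, either way round below 0.1 rad) and value of joint cam_lever between 1.25 and 1.55 rad and contact force between the fingers and handle above 1 N), for 0.3 s.
At the end, for the whole second after the job is handed in: The fingers hold the grip with the lever still, within 0.15 rad of upright (1.40), plate at full lift with the mounts on it (raised 10 mm or more); each mount upright, within 4 mm of the back rail, square to it within 0.10 rad, the row closed up to the end stop with at most 6 mm of gaps (all of step 2 and z of mount_green in the frame of row_corner between 0.01 and 0.0135 m and linear speed of each of mount_green, mount_orange, mount_blue below 0.02 m/s and z of mount_orange in the frame of row_corner between 0.01 and 0.0135 m and z of mount_blue in the frame of row_corner between 0.01 and 0.0135 m and velocity of joint cam_lever between -0.1 and 0.1 rad/s); the arm keeps its last pose, push and grip.
It fails at once if the loupe is knocked or moved by more than 20 mm (distance of loupe from where it was at the start of the episode above 0.02 m).
It fails at once if the sample jar is knocked or moved by more than 20 mm (distance of sample_jar from where it was at the start of the episode above 0.02 m).
It fails at once if the mouse is knocked or moved by more than 20 mm (distance of mouse from where it was at the start of the episode above 0.02 m).
It also fails if it takes over 69 s, if anything falls off the work surface, if the arm or the gripper's body presses on something with over 40 N, if the wrist force passes 120 N, or if a joint passes its speed limit or range.

## Working session

There is one attempt and no reset: what is moved stays moved. The work goes in short steps, Python scripts to look and compute and a shell command to move; the robot and the scene stay as the last step left them, time stands still between calls to the robot, and variables do not carry over. Pictures are saved under pics/ and viewed, at most 10 in all, crops included, and the job is handed in when it is done.

```bash
ls; mkdir -p pics; python3 - <<'E'
from plant import manip
import cv2
for n in("scene","top"):
    f=manip.grab_frame(n); cv2.imwrite(f"pics/{n}0.png",cv2.resize(f[:,:,::-1],None,fx=1.5,fy=1.5,interpolation=cv2.INTER_CUBIC)); print(n,manip.camera_params(n))
print(manip.state())
E
```

```text
pics
plant.py
shift.py
scene {'intrinsics': array([[413.54458116,   0.        , 255.85120747],
       [  0.        , 413.54458116, 193.48057249],
       [  0.        ,   0.        ,   1.        ]]), 'xyz': array([0.94222766, 0.68203856, 0.97114592]), 'orientation': array([-0.08808525,  0.22680665,  0.90599365, -0.34637443])}
top {'intrinsics': array([[472.16508634,   0.        , 247.49431263],
       [  0.        , 472.16508634, 194.43539356],
       [  0.        ,   0.        ,   1.        ]]), 'xyz': array([ 0.42983371, -0.00163863,  1.44384765]), 'orientation': array([-0.03157916,  0.7088132 , -0.70388674,  0.03361653])}
{'time': 0.1, 'joint_pos': array([ 9.91993908e-01,  5.32828270e-02,  1.61417011e+00, -1.86266719e-05,
        1.47599064e+00, -1.19012266e-01]), 'joint_vel': array([ 0.00036836, -0.00149972, -0.0030551 ,  0.00045327,  0.00047407,
        0.00010941]), 'joint_efforts': array([ 3.11150379e-04, -3.94908321e+01, -3.71361136e+01, -1.08524875e-04,
        3.98825010e-03,  1.42898583e-05]), 'tool_pos': array([0.27704876, 0.55960734, 0.23018291]), 'tool_rot': array([-3.07677433e-04,  2.27874397e-01,  9.73690096e-01, -8.72871394e-04]), 'contact_force': array([-0.61573329, -0.197066  , -0.23663358]), 'ft_torque': array([-0.00489563, -0.00155461, -0.03884554]), 'grasp_force': 0.0, 'gripper_width': 1.001643700003842}
```

View pics/top0.png

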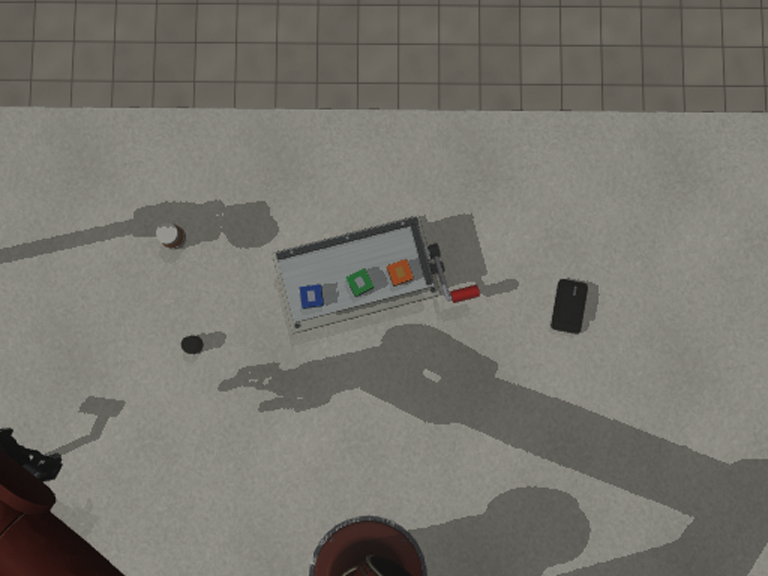

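View pics/scene0.png

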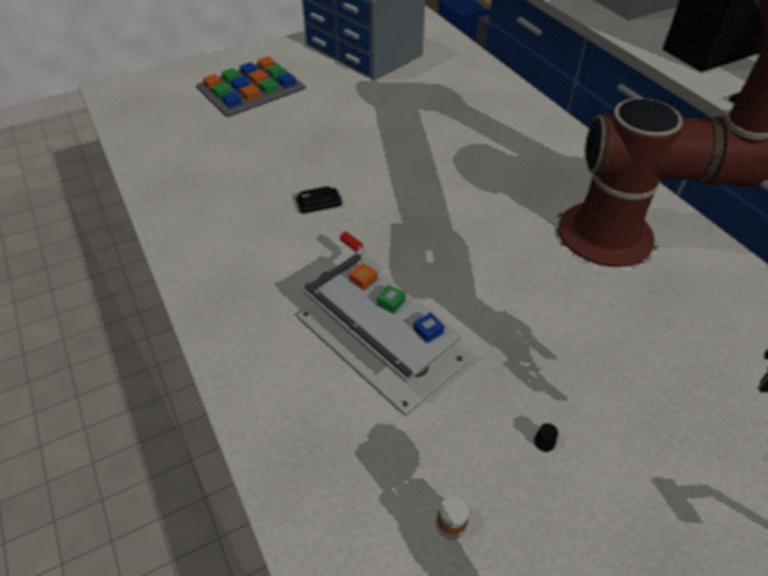

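The top picture shows the stage centred near (355,275), its rail along the upper edge and the end stop on the right. Blue is at (311,296), green (360,282), orange (400,272) and the red grip (465,294). The scene picture confirms the layout. I'll enlarge the stage in both for exact pixels.

```bash
python3 - <<'E'
from plant import manip
import cv2
f=manip.grab_frame("top")[135:230,170:330]; cv2.imwrite("pics/top1.png",cv2.resize(f[:,:,::-1],None,fx=5,fy=5,interpolation=cv2.INTER_CUBIC))
f=manip.grab_frame("scene")[145:280,190:320]; cv2.imwrite("pics/scene1.png",cv2.resize(f[:,:,::-1],None,fx=4.4,fy=4.4,interpolation=cv2.INTER_CUBIC))
E
```

```text
(no output)
```

View pics/top1.png

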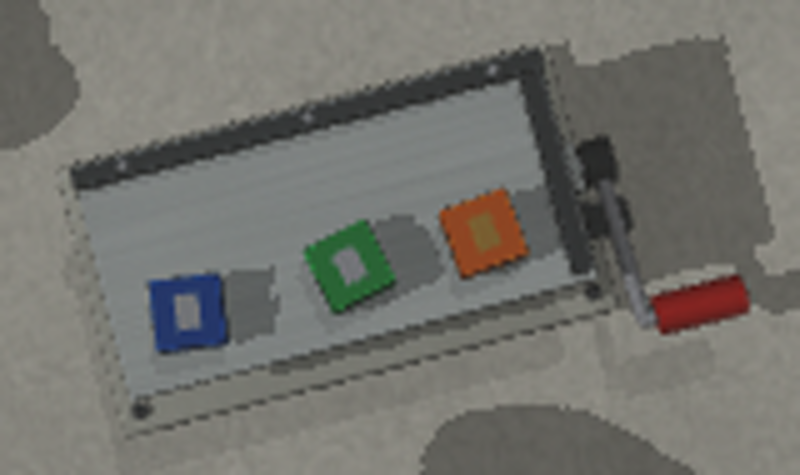

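View pics/scene1.png

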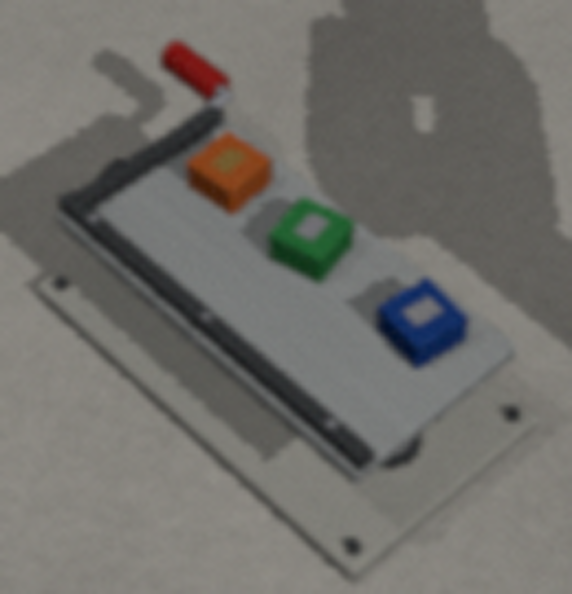

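The crop shows clear corner pixels for the mount tops, rail, end stop and base. I'll fit the stage pose and the mount poses from both views.

```bash
cat > h.py <<'E'
import numpy as np
from plant import manip
from scipy.spatial.transform import Rotation as R
from scipy.optimize import least_squares
def q2R(q): return R.from_quat(np.r_[q[1:],q[0]]).as_matrix()
CP={n:manip.camera_params(n) for n in("scene","top")}
def proj(n,P):
    c=CP[n]; p=(np.asarray(P)-c["xyz"])@q2R(c["orientation"]); k=c["intrinsics"]
    return np.c_[p[:,0]/p[:,2]*k[0,0]+k[0,2],p[:,1]/p[:,2]*k[1,1]+k[1,2]]
def unproj(n,uv,z):
    c=CP[n];k=c["intrinsics"];uv=np.atleast_2d(uv)
    d=np.c_[(uv-[k[0,2],k[1,2]])/k[0,0],np.ones(len(uv))]@q2R(c["orientation"]).T
    return c["xyz"]+d*((z-c["xyz"][2])/d[:,2])[:,None]
def T(x,y,a,P):
    P=np.array(P,float);c,s=np.cos(a),np.sin(a)
    return np.c_[x+c*P[:,0]-s*P[:,1],y+s*P[:,0]+c*P[:,1],P[:,2]]
tp=lambda a:np.array(a,float)/5+[170-.4,135-.4]
sc=lambda a:np.array(a,float)/4.4+[190-.4,145-.4]
E
python3 - <<'E'
from h import *
tP=np.array([[55,-125,100],[67,140,100],[67,-137,100],[-70,140,88],[-85,155,14],[-85,-155,14]])/1e3
tU=tp([[522,82],[72,168],[543,47],[133,398],[125,437],[612,308]])
sP=np.array([[85,155,14],[85,-155,14],[-70,140,88],[-85,155,14]])/1e3
sU=sc([[355,578],[32,285],[513,350],[540,420]])
f=lambda v:np.r_[proj("top",T(*v,tP))-tU,proj("scene",T(*v,sP))-sU].ravel()
s=least_squares(f,[.65,.05,.25],loss='soft_l1').x
print("stage",s,np.round(f(s).reshape(-1,2),1).tolist())
Q=np.array([[.02,.02,.112],[.02,-.02,.112],[-.02,-.02,.112],[-.02,.02,.112]])
rc=T(*s,[[.055,-.125,0]])[0]
c,sn=np.cos(s[2]),np.sin(s[2]); W=np.array([[c,sn],[-sn,c]])
print("corner",rc)
for n,u,us in[("blue",[[150,280],[220,274],[227,347],[158,352]],None),("green",[[305,259],[362,221],[396,272],[340,312]],None),("orange",[[440,210],[506,189],[527,257],[463,278]],None)]:
    g=lambda v:(proj("top",T(*v,Q))-tp(u)).ravel()
    m=least_squares(g,[.65,.05,.2]).x
    print(n,m.round(4),"row frame",(W@(m[:2]-rc[:2])).round(4),"rel yaw deg",np.degrees(m[2]-s[2]).round(1),"res",np.abs(g(m)).max().round(2))
h=unproj("top",tp([[701,303]]),.073)[0]; print("handle top",h,W@(h[:2]-rc[:2]))
h2=unproj("scene",sc([[196,70]]),.070)[0]; print("handle sc",h2,W@(h2[:2]-rc[:2]))
E
```

```text
stage [0.59959846 0.02695445 0.25746086] [[-0.3, -1.4], [-0.6, -0.1], [-1.5, 0.6], [-1.0, 0.3], [-0.4, -0.2], [1.3, 0.3], [-1.6, -0.6], [-0.0, -0.3], [0.6, -0.9], [-0.5, -0.5]]
corner [ 0.68461388 -0.07992108  0.        ]
blue [0.5443 0.1085 0.1021] row frame [-0.0878  0.218 ] rel yaw deg -8.9 res 0.41
green [0.5718 0.017  0.6031] row frame [-0.0844  0.1225] rel yaw deg 19.8 res 0.74
orange [ 0.5909 -0.0585  0.318 ] row frame [-0.0852  0.0446] rel yaw deg 3.5 res 0.32
handle top [ 0.55569959 -0.18688677  0.073     ] [-0.15190147 -0.07061514]
handle sc [ 0.55337914 -0.18444191  0.07      ] [-0.15352291 -0.06766002]
```

```bash
cat >> h.py <<'E'
YAW=.2575; C=np.array([.6846,-.0799])
def row():
    s=manip.state();c,sn=np.cos(YAW),np.sin(YAW);p=s["tool_pos"]
    xy=np.array([[c,sn],[-sn,c]])@(p[:2]-C); Rm=q2R(s["tool_rot"])
    yaw=np.degrees(np.arctan2(Rm[1,1],Rm[0,1])-YAW)
    print("t %.2f rowxy %s z %.4f yaw(tool y from row x) %.1f tilt %s F %s gw %.2f gf %.1f"%(s["time"],xy.round(4),p[2],yaw,Rm[:2,2].round(3),s["contact_force"].round(1),s["gripper_width"],s["grasp_force"]))
    return s,Rm,xy
def need(x,y,z):
    s,Rm,_=row();c,sn=np.cos(YAW),np.sin(YAW)
    w=np.r_[C+np.array([[c,-sn],[sn,c]])@[x,y],z]
    print("tool shift",(Rm.T@(w-s["tool_pos"])).round(4))
E
python3 shift.py '[[0.15,0,0,0,0,0,-0.18],[0.15,0,0,0,0,0,-0.18],[0.15,0,0,0,0,0,-0.18],[0.15,0,0,0,0,0,-0.178],[0.15,0,0,0,0,0,0]]'
python3 -c "
from h import *
need(-.14,.218,.2); print(unproj('top',[[192/1.5,343/1.5],[170/1.5,236/1.5]],.05))"
```

```text
time: 0.82
tool_pos: [0.2773, 0.5599, 0.231]
tool_rot: [-0.0, -0.128, 0.992, -0.0]
contact_force: [0.3, 0.4, -0.2]
gripper_width: 0.148
grasp_force: 0.0
t 0.82 rowxy [-0.231   0.7225] z 0.2310 yaw(tool y from row x) 89.9 tilt [-0. -0.] F [ 0.3  0.4 -0.2] gw 0.15 gf 0.0
tool shift [-0.0917 -0.5043  0.0311]
[[0.45511399 0.34569945 0.05      ]
 [0.66708905 0.39581656 0.05      ]]
```

```bash
python3 shift.py '[[0.15,-0.009,-0.05,0,0,0,0],[0.15,-0.009,-0.05,0,0,0,0],[0.15,-0.009,-0.05,0,0,0,0],[0.15,-0.009,-0.05,0,0,0,0],[0.15,-0.009,-0.05,0,0,0,0]]' >/dev/null
python3 shift.py '[[0.15,-0.009,-0.05,0,0,0,0],[0.15,-0.009,-0.05,0,0,0,0],[0.15,-0.009,-0.05,0.02,0,0,0],[0.15,-0.009,-0.05,0.02,0,0,0],[0.15,-0.009,-0.05,0.02,0,0,0]]' >/dev/null
python3 -c "
from h import *
need(-.14,.218,.096)"
```

```text
t 2.08 rowxy [-0.1404  0.221 ] z 0.1709 yaw(tool y from row x) 89.8 tilt [0.001 0.   ] F [ 0.9 -0.2  0.2] gw 0.15 gf 0.0
tool shift [-0.0003 -0.003   0.0749]
```

```bash
python3 shift.py '[[0.15,0,-0.003,0.04,0,0,0],[0.15,0,0,0.025,0,0,0],[0.15,0,0,0.010,0,0,0],[0.15,-0.015,0,0,0,0,0],[0.15,-0.012,0,0,0,0,0]]' >/dev/null
python3 shift.py '[[0.15,-0.012,0,0,0,0,0],[0.15,-0.012,0,0,0,0,0],[0.15,-0.012,0,0,0,0,0],[0.15,-0.011,0,0,0,0,0],[0.15,0,0,0,0,0,0]]' >/dev/null
python3 -c "
from h import *
row();f=manip.grab_frame('top')
import cv2
cv2.imwrite('pics/a.png',cv2.resize(f[120:240,160:340,::-1],None,fx=4.4,fy=4.4,interpolation=cv2.INTER_CUBIC))"
```

```text
t 3.33 rowxy [-0.0657  0.2197] z 0.0964 yaw(tool y from row x) 90.0 tilt [0. 0.] F [ 0.3 -0.2 -1. ] gw 0.15 gf 0.0
```

View pics/a.png

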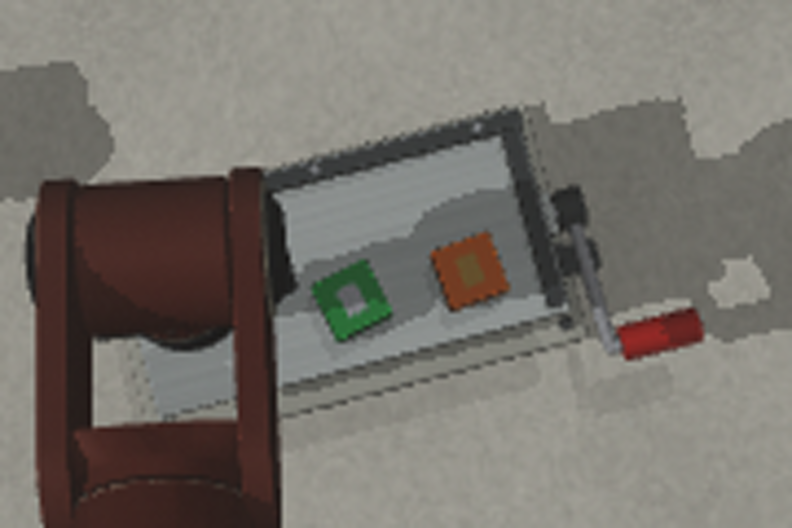

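The arm hides blue, while green and orange haven't moved. I'll go by force for the last bit.

```bash
for i in 1; do python3 shift.py '[[0.15,-0.006,0,0,0,0,0],[0.15,-0.005,0,0,0,0,0],[0.15,0,0,0,0,0,0]]' >/dev/null; python3 -c "from h import *;row()"; python3 shift.py '[[0.15,-0.003,0,0,0,0,0],[0.15,0,0,0,0,0,0]]' >/dev/null; python3 -c "from h import *;row()"; done
```

```text
t 3.75 rowxy [-0.0551  0.2197] z 0.0964 yaw(tool y from row x) 90.0 tilt [0. 0.] F [-0.   0.7  0.5] gw 0.15 gf 0.0
t 4.00 rowxy [-0.0524  0.2197] z 0.0963 yaw(tool y from row x) 90.0 tilt [0. 0.] F [-0.6 -0.4  0.5] gw 0.15 gf 0.0
```

```bash
python3 shift.py '[[0.15,-0.002,0,0,0,0,0],[0.15,0,0,0,0,0,0]]' >/dev/null; python3 -c "from h import *;row()"; python3 shift.py '[[0.15,-0.001,0,0,0,0,0],[0.15,0,0,0,0,0,0]]' >/dev/null; python3 -c "from h import *;row()"
```

```text
t 4.25 rowxy [-0.0515  0.2196] z 0.0963 yaw(tool y from row x) 90.0 tilt [-0.003 -0.001] F [-5.6 -0.9  3.4] gw 0.15 gf 2.4
t 4.50 rowxy [-0.0515  0.2197] z 0.0962 yaw(tool y from row x) 90.1 tilt [-0.006 -0.002] F [-8.2 -2.4  5.6] gw 0.15 gf 4.5
```

Contact came at x = -51.5 mm, as expected, so the frame is good. Back off, then push green and orange.

```bash
python3 shift.py '[[0.15,0.03,0,0,0,0,0],[0.15,0.04,0,0,0,0,0],[0.15,0.021,-0.02,0,0,0,0],[0.15,0,-0.04,0,0,0,0],[0.15,0,-0.037,0,0,0,0]]' >/dev/null
python3 shift.py '[[0.15,-0.010,0,0,0,0,0],[0.15,-0.012,0,0,0,0,0],[0.15,-0.012,0,0,0,0,0],[0.15,-0.012,0,0,0,0,0],[0.15,-0.012,0,0,0,0,0]]' >/dev/null
python3 shift.py '[[0.15,-0.012,0,0,0,0,0],[0.15,-0.010,0,0,0,0,0],[0.15,-0.006,0,0,0,0,0],[0.15,0,0,0,0,0,0]]' >/dev/null;python3 -c "from h import *;need(-.051,.1225,.096)"
```

```text
t 6.25 rowxy [-0.054   0.1227] z 0.0964 yaw(tool y from row x) 90.0 tilt [0. 0.] F [-0.3 -0.6 -0.6] gw 0.15 gf 0.0
tool shift [-0.003  -0.0002  0.0004]
```

```bash
python3 shift.py '[[0.15,-0.003,0,0,0,0,0],[0.15,-0.002,0,0,0,0,0],[0.15,0,0,0,0,0,0]]' >/dev/null;python3 -c "from h import *;row()"
python3 shift.py '[[0.15,0.03,0,0,0,0,0],[0.15,0.04,0,0,0,0,0],[0.15,0.019,-0.02,0,0,0,0],[0.15,0,-0.04,0,0,0,0],[0.15,0,-0.018,0,0,0,0]]' >/dev/null
python3 shift.py '[[0.15,-0.010,0,0,0,0,0],[0.15,-0.012,0,0,0,0,0],[0.15,-0.012,0,0,0,0,0],[0.15,-0.012,0,0,0,0,0],[0.15,-0.012,0,0,0,0,0]]' >/dev/null
python3 shift.py '[[0.15,-0.012,0,0,0,0,0],[0.15,-0.010,0,0,0,0,0],[0.15,-0.006,0,0,0,0,0],[0.15,0,0,0,0,0,0]]' >/dev/null;python3 -c "from h import *;need(-.051,.045,.096)"
```

```text
t 6.62 rowxy [-0.0509  0.1226] z 0.0962 yaw(tool y from row x) 90.0 tilt [-0.004 -0.001] F [-4.9 -1.7  4.2] gw 0.15 gf 3.0
t 8.38 rowxy [-0.052   0.0446] z 0.0964 yaw(tool y from row x) 90.0 tilt [ 0. -0.] F [-1.2  0.8 -0.4] gw 0.15 gf 0.0
tool shift [-0.001   0.0004  0.0004]
```

```bash
python3 shift.py '[[0.15,-0.002,0,0,0,0,0],[0.15,-0.0015,0,0,0,0,0],[0.15,0,0,0,0,0,0]]' >/dev/null;python3 -c "from h import *;row()"
python3 shift.py '[[0,0.03,0,0,0,0,0],[0,0,0,-0.04,0,0,0],[0,0,0,-0.04,0,0,0],[0,-0.01,0.05,0,0,0,0],[0,-0.01,0.05,0,0,0,0]]' >/dev/null
python3 shift.py '[[0,-0.02,0.05,0,0,0,0],[0,-0.01,0.05,0,0,0,0],[0,-0.01,0.038,0,0,0,0],[0,0,0,0,0,0,0.175],[0,0,0,0,0,0,0.175]]' >/dev/null
python3 shift.py '[[0,0,0,0,0,0,0.175],[0,0,0,0,0,0,0.175],[0,0,0,0,0,0,0.175],[0,0,0,0,0,0,0.175],[0,0,0,0,0,0,0.175]]' >/dev/null
python3 shift.py '[[0,0,0,0,0,0,0.175],[0,0,0,0,0,0,0.171],[0,0,0,0,0,0,0]]' >/dev/null
python3 -c "
from h import *
need(-.021,.28,.096);f=manip.grab_frame('top')
import cv2
cv2.imwrite('pics/b.png',cv2.resize(f[120:240,160:340,::-1],None,fx=4.4,fy=4.4,interpolation=cv2.INTER_CUBIC))"
```

```text
t 8.75 rowxy [-0.0504  0.0446] z 0.0963 yaw(tool y from row x) 90.0 tilt [-0.004 -0.001] F [-5.7 -2.1  3.7] gw 0.15 gf 3.0
t 11.00 rowxy [-0.019   0.2827] z 0.1764 yaw(tool y from row x) 0.1 tilt [0. 0.] F [-0.  -0.3 -0.7] gw -0.00 gf 0.0
tool shift [-0.0027 -0.002   0.0804]
```

View pics/b.png

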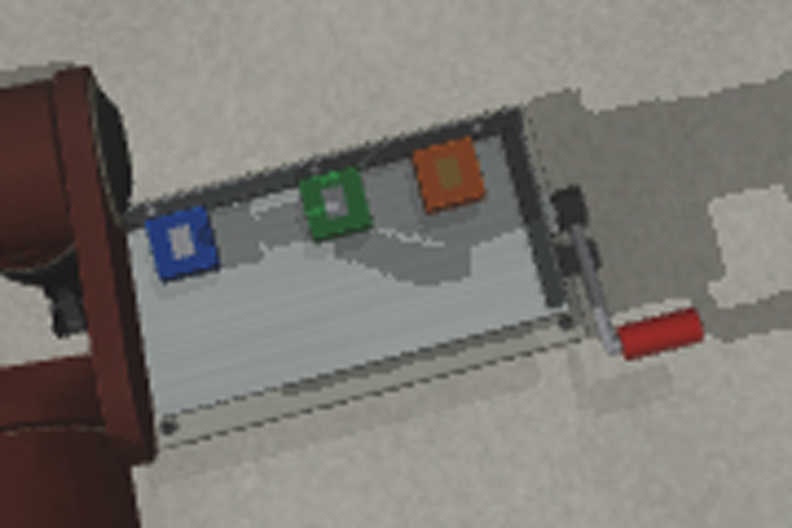

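All three mounts are flush and square on the rail: blue (182,243), green (335,204), orange (449,174). Next I'll push them along the rail.

```bash
python3 shift.py '[[0,0,-0.002,0.045,0,0,0],[0,0,0,0.035,0,0,0],[0,-0.012,0,0,0,0,0],[0,-0.012,0,0,0,0,0],[0,-0.012,0,0,0,0,0]]' >/dev/null
python3 shift.py '[[0,-0.012,0,0,0,0,0],[0,-0.012,0,0,0,0,0],[0,-0.012,0,0,0,0,0],[0,-0.012,0,0,0,0,0],[0,-0.012,0,0,0,0,0]]' >/dev/null
python3 shift.py '[[0,-0.012,0,0,0,0,0],[0,-0.012,0,0,0,0,0],[0,-0.012,0,0,0,0,0],[0,-0.008,0,0,0,0,0],[0,0,0,0,0,0,0]]' >/dev/null
python3 -c "from h import *;row()"
python3 shift.py '[[0,-0.005,0,0,0,0,0],[0,-0.003,0,0,0,0,0],[0,0,0,0,0,0,0]]' >/dev/null
python3 -c "from h import *;row()"
```

```text
t 12.93 rowxy [-0.021   0.1419] z 0.0963 yaw(tool y from row x) -0.0 tilt [ 0.    -0.001] F [-0.1 -0.9 -0.4] gw -0.00 gf 0.0
t 13.30 rowxy [-0.021   0.1345] z 0.0963 yaw(tool y from row x) 0.0 tilt [ 0. -0.] F [ 0.2 -0.4  0.3] gw -0.00 gf 0.0
```

```bash
python3 shift.py '[[0,-0.002,0,0,0,0,0],[0,-0.001,0,0,0,0,0],[0,0,0,0,0,0,0]]' >/dev/null
python3 -c "from h import *;row()"
python3 shift.py '[[0,-0.001,0,0,0,0,0],[0,-0.001,0,0,0,0,0],[0,0,0,0,0,0,0]]' >/dev/null
python3 -c "from h import *;row()"
```

```text
t 13.68 rowxy [-0.021   0.1331] z 0.0963 yaw(tool y from row x) 0.0 tilt [-0.001  0.002] F [-1.6  5.6  1. ] gw -0.00 gf 2.7
t 14.05 rowxy [-0.021  0.133] z 0.0964 yaw(tool y from row x) 0.1 tilt [-0.002  0.006] F [-3.8 10.6  2.1] gw 0.00 gf 5.5
```

```bash
python3 shift.py '[[0,0.03,0,0,0,0,0],[0,0,0,-0.05,0,0,0],[0.7,0,0,-0.05,0,0,0],[0.7,-0.04,-0.04,0,0,0,0],[0.7,-0.04,-0.04,0,0,0,0]]' >/dev/null
python3 shift.py '[[0.7,-0.05,-0.03,0,0,0,0],[0.7,-0.05,-0.02,0,0,0,0],[0.7,-0.051,-0.003,0,0,0,0],[0.7,0,0,0,0,0,0]]' >/dev/null
python3 -c "
from h import *
need(-.153,-.069,.049);f=manip.grab_frame('scene')
import cv2
cv2.imwrite('pics/c.png',cv2.resize(f[120:270,180:330,::-1],None,fx=4,fy=4,interpolation=cv2.INTER_CUBIC))
f=manip.grab_frame('top')
cv2.imwrite('pics/d.png',cv2.resize(f[120:240,160:340,::-1],None,fx=4.4,fy=4.4,interpolation=cv2.INTER_CUBIC))"
```

```text
t 15.18 rowxy [-0.1548 -0.0746] z 0.1966 yaw(tool y from row x) -0.2 tilt [ 0.    -0.002] F [ 0.3  0.3 -0.5] gw 0.69 gf 0.0
tool shift [0.0059 0.0017 0.1476]
```

View pics/c.png

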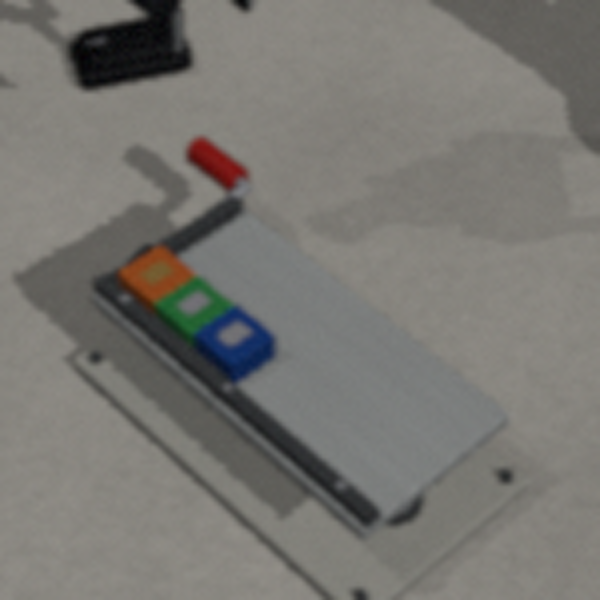

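View pics/d.png

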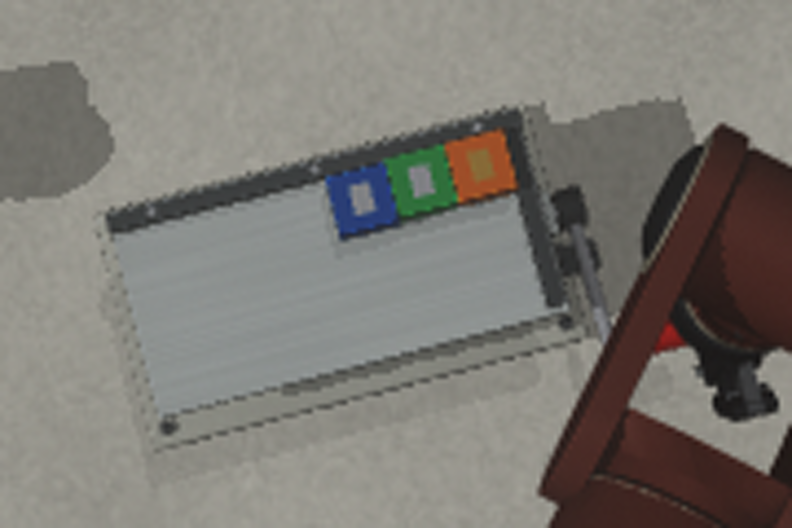

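The row is closed, flush on the rail and against the end stop (blue 363,199; green 422,180; orange 481,164). Next is the grip.

```bash
python3 shift.py '[[0.7,0.005,0.002,0.05,0,0,0],[0.7,0,0,0.05,0,0,0],[0.7,0,0,0.035,0,0,0],[0.7,0,0,0.012,0,0,0],[0.7,0,0,0,0,0,0]]' >/dev/null; python3 -c "from h import *;row()"
python3 shift.py '[[0.2,0,0,0,0,0,0],[0.1,0,0,0,0,0,0],[0,0,0,0,0,0,0],[0,0,0,0,0,0,0]]' >/dev/null; python3 -c "from h import *;row()"
```

```text
t 15.90 rowxy [-0.1517 -0.0655] z 0.0493 yaw(tool y from row x) 0.1 tilt [-0.001  0.   ] F [ 0.1 -0.9  0.5] gw 0.70 gf 0.0
t 16.40 rowxy [-0.1522 -0.0672] z 0.0510 yaw(tool y from row x) 0.0 tilt [-0.001 -0.002] F [-4.1 -0.6  5. ] gw 0.26 gf 58.4
```

```bash
python3 shift.py '[[0,0,0.0034,-0.0135,0,0,0],[0,0,0.0052,-0.0129,0,0,0],[0,0,0.0070,-0.0121,0,0,0],[0,0,0.0086,-0.0110,0,0,0],[0,0,0,0,0,0,0]]' >/dev/null; python3 -c "from h import *;row()"
```

```text
t 17.02 rowxy [-0.129  -0.0669] z 0.1000 yaw(tool y from row x) 0.0 tilt [-0.004 -0.002] F [-7.7 -3.5  2.6] gw 0.26 gf 59.8
```

```bash
python3 shift.py '[[0,0,0.010,-0.0097,0,0,0],[0,0,0.0113,-0.0082,0,0,0],[0,0,0.0123,-0.0066,0,0,0],[0,0,0,0,0,0,0]]' >/dev/null; python3 -c "from h import *;row()"
python3 shift.py '[[0,0,0.0070,-0.0027,0,0,0],[0,0,0.0061,-0.0021,0,0,0],[0,0,0.0070,-0.0018,0,0,0],[0,0,0.0066,-0.0011,0,0,0],[0,0,0,0,0,0,0]]' >/dev/null; python3 -c "from h import *;row()"
python3 shift.py '[[0,0,0.007,-0.0006,0,0,0],[0,0,0.0069,-0.0004,0,0,0],[0,0,0,0,0,0,0],[0,0,0,0,0,0,0]]' >/dev/null; python3 -c "
from h import *
row()
import cv2
a=manip.grab_frame('scene')[130:255,180:320,::-1];b=manip.grab_frame('top')[120:245,190:330,::-1]
cv2.imwrite('pics/e.png',cv2.resize(np.hstack([a,b]),None,fx=2.85,fy=2.85,interpolation=cv2.INTER_CUBIC))"
```

```text
t 17.52 rowxy [-0.0945 -0.0667] z 0.1256 yaw(tool y from row x) 0.0 tilt [-0.002 -0.001] F [-7.1  0.1  7.3] gw 0.26 gf 60.0
t 18.15 rowxy [-0.0676 -0.0666] z 0.1333 yaw(tool y from row x) 0.0 tilt [-0.001 -0.001] F [-5.5  0.9  6.4] gw 0.26 gf 60.2
t 18.65 rowxy [-0.0535 -0.0665] z 0.1344 yaw(tool y from row x) 0.0 tilt [ 0.    -0.001] F [-4.5  0.3  3.7] gw 0.26 gf 60.2
```

View pics/e.png

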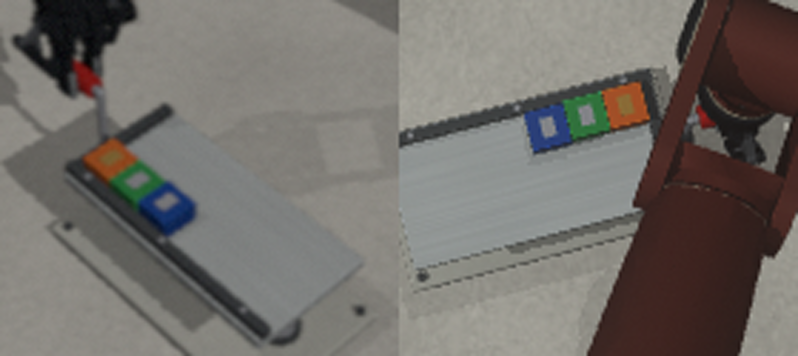

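The row is intact and raised, and the lever is upright with the grip held. The TCP moved 98.7 mm in x and 83 mm up, which matches a turn of 1.40. I'll hold briefly and hand in.

```bash
python3 shift.py '[[0,0,0,0,0,0,0],[0,0,0,0,0,0,0],[0,0,0,0,0,0,0],[0,0,0,0,0,0,0]]' >/dev/null; python3 -c "
from h import *
row(); print(manip.job_done())"
```

```text
t 19.25 rowxy [-0.0535 -0.0665] z 0.1343 yaw(tool y from row x) 0.0 tilt [ 0.    -0.001] F [-5.  -0.3  4.6] gw 0.26 gf 60.2
the job is handed in; nothing more can be done
None
```

I handed the job in at 19.25 s with the three mounts closed up in the rail corner and the lever held upright by its grip; the last pictures and the measured arm motion (about 1.40 rad of turn) agree, but the hand-in returned no verdict.

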